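# Hold the ball tray over the code reader

### The job

The amber jar is standing in the way on the window of the code reader: set it down upright in the empty shallow bin and let go of it. Then pick up the ball tray by its handle and bring it over to the reader, keeping it level enough that the loose steel ball never leaves its pocket, and finish while still holding the tray level and still about 40 mm above the reader's window, pocket centred over the window, touching nothing but your gripper. Do not disturb the tube rack, the pot and the slide box.

Things in the scene. Friction and masses are not known exactly. Their poses are not given: they have to be found in the camera images.
- tray: ball tray: white plastic plate 150 (its x) x 90 (y) x 10 mm, 0.19 to 0.35 kg, on the bench, turned up to 0.6 rad. Origin: centre of its underside, z up. Posts at x = -62 and +62 mm, 10 mm thick in x, carry an aluminium handle bar along x over the pocket
- tray_grip (a point): the middle of the handle bar, 69 mm above the tray's underside and over its centre of mass, same axes as the tray. The bar is 12 mm wide (y), 18 mm tall, 60 to 78 mm above the underside, free for 114 mm between the posts: grip it here, across y
- tray_pocket (a point): a point on the axis of the tray's round pocket (in the middle of the plate, 44 mm across, 3 mm deep, flat floor), 20 mm above the underside: where the centre of the ball is when it lies in the middle of the pocket
- ball_center (a point): centre of the loose steel ball, 26 mm in diameter, 72 g, free to roll about in the pocket (its centre can go up to 14 mm off the pocket's axis); it climbs out over the rim if the tray tips too far or is jerked
- reader: the code reader: a box fixed to the bench, 150 (its x) x 130 (its y) mm, white below and grey on top, 60 mm tall, flat top with a glass window. Origin at the centre of its underside, z up
- reader_window (a point): centre of the reader's square 64 mm glass window, in the middle of its top face, 60 mm above the bench; z up
- jar: amber glass jar with a white screw cap, 48 mm in diameter, 75 mm tall, 0.1 to 0.2 kg, standing on the reader's window at the start. Origin at the centre of its underside, z up along the jar
- bin: empty shallow open bin of grey plastic, fixed to the bench, outside 130 x 130 x 26 mm, walls and floor 4 mm thick. Origin at the centre of its underside, z up
- rack: bystander: white tube rack with short tubes, 90 x 170 mm, 63 mm tall with the tubes, origin at the centre of its underside
- pot: bystander: small clear pot with a black cap, 42 mm in diameter, 50 mm tall, origin at the centre of its underside
- slide_box: bystander: cardboard slide box 80 x 110 x 30 mm, origin at the centre of its underside
There are look-alikes about, which are no part of the job. Leave any black look-alike of the bin alone.

How it is judged:
By the outcome, as a careful person would: the job done as asked, in the order asked, and still so for the second after the job is handed in, while the arm keeps its last pose, push and grip.
It also fails if it takes over 61 s, if anything falls off the work surface, if the arm or the gripper's body presses on something with over 40 N, if the wrist force passes 120 N, or if a joint passes its speed limit or range.

### The arm

A 7-joint arm with a two-finger parallel gripper is mounted at the origin on the work surface. World frame = base frame: x ahead of the robot, y to its left, z up, the work surface at z = 0. Lengths are in m, angles in rad, forces in N, time in s.
With the tool pointing down it reaches from about 0.425 to 0.95 m from the base axis. Payload 16.7 kg.
Tool frame: the origin (TCP) lies between the finger pads; the fingertips stand 17 mm ahead of it and the grasp point (between the pads) lies 2 mm behind it; y points along the fingers, x is the direction in which the jaws open and shut, and the axes are right-handed (so a half turn about y gives the same grasp; the last joint's range is limited). The gripper opens to 94 mm and grips with 3 to 60 N. Pads are 16 mm wide; open, the fingers measure 119 mm over their backs; the gripper's body (75 mm by 177 mm) begins 78 mm behind the grasp point.
Start: joints at [1.036, 0.426, 0.074, 1.606, -0.034, 1.111, -0.067], TCP at [0.254, -0.625, 0.222] pointing down, gripper open.
Joint ranges: [-2.85, 2.85], [-0.5, 2.14], [-1.23, 1.37], [0.21, 2.46], [-1.02, 4.16], [0.16, 2.05], [-2.73, 2.73]. Speed limits (rad/s): [1.89, 1.89, 2.39, 2.39, 3.01, 3.01, 3.01].

### API

Orientations are given as a 3x3 rotation matrix whose columns are the frame's x, y, z axes.
In Python, from plant import arm gives the robot as it stands.
- The arm moves only by the shell command python3 -m handwheel 'ROWS' [FORCE]. ROWS is JSON, a list that holds one entry, the list of rows, each a list of 7 numbers: the gripper command: -1 is shut, 1 is fully open, values between are in proportion, then the shift along the tool's x, y, z in m, then the turn, a rotation vector about the tool's x, y, z in degrees. In form: [[[fingers, x, y, z, wx, wy, wz], ...]]. A call has 1 to 12 rows; each row is the pose to reach, as a shift and turn from the pose commanded when the call began, along the tool's axes at that moment; what a row does not reach only later rows make up. A row lasts 1/10 s, in which the tool goes at most 50 mm and 8.59 degrees, less where a joint would pass 70% of its speed; a pose out of reach is approached as far as the arm can. A call with a gripper value outside its range is refused whole. The fingers move at their own pace and stop on an object; FORCE is the grip in N (left out, the last holds). Time passes only in rows, so rows that repeat a pose let the fingers close. It gives the time, the measured TCP pose, the force and the opening at its end, in the units of the state.
- arm.get_obs(): the state, without advancing time (a new reading comes with each control period).
- arm.camera(name): name is "scene" or "top" or "wrist"; returns a dict with "img" (384x512x3 uint8, red, green, blue), "depth" (384x512 float32, m along the optical axis (not along the pixel's ray), 0 where there is no reading), "vertical_fov" (degrees; the focal length in pixels is half the picture's height over the tangent of half this angle, whatever the lens; pixels are square), "cx", "cy" (the principal point, pixels), "k1" (the pictures are not rectified: a ray, as slopes to the right and down, at radius r is drawn at 1 + k1 r^2 times it, then the intrinsics apply), "extrinsics" (4x4, takes a point from camera to world coordinates). Camera axes: x right, y up, looking along -z (the intrinsics and any distortion apply to the point x, -y, -z); pixel columns grow to the right and rows downward; lengths in m; the calibration is good to about 2 mm. A picture is of the moment at which its call begins.
- arm.finish_job(): hands the job in, once; it reports no verdict.
The state is a dict: "clock": time; "joint_positions": joint angles; "dq": joint speeds; "joint_efforts": joint torques, N m; "tool_pos": TCP position; "orientation": TCP orientation; "wrist_force": force on the tool from outside, world axes, zero at the start; "wrist_torque": the same for the moment, N m; "opening": opening from 0.0 (shut) to 1.0 (fully open).
Only numpy, scipy, OpenCV 4.12 (cv2) and the standard library are available. Lean on these libraries where they do the work, as an engineer would, in place of code of your own. Each camera call takes 0.05 s, during which the arm holds its last target.

## Working session

There is one attempt and no reset: what is moved stays moved. The work goes in short steps, Python scripts to look and compute and a shell command to move; the robot and the scene stay as the last step left them, time stands still between calls to the robot, and variables do not carry over. Pictures are saved under pics/ and viewed, and the job is handed in when it is done.

```bash
ls; mkdir -p pics; cat > h.py <<'E'
import numpy as np, cv2, pickle
from plant import arm
def shot(name,fn):
    c=arm.camera(name); pickle.dump(c,open(f'pics/{fn}.pkl','wb')); cv2.imwrite(f'pics/{fn}.png',c['img'][:,:,::-1]); return c
def load(fn): return pickle.load(open(f'pics/{fn}.pkl','rb'))
def K(c):
    f=c['img'].shape[0]/2/np.tan(np.radians(c['vertical_fov'])/2)
    return np.array([[f,0,c['cx']],[0,f,c['cy']],[0,0,1.]])
def rays(c,uv):
    uv=np.asarray(uv,float).reshape(-1,1,2)
    p=cv2.undistortPoints(uv,K(c),np.array([c['k1'],0,0,0.]),None,None)[:,0] if abs(c['k1'])>0 else cv2.undistortPoints(uv,K(c),None)[:,0]
    d=np.c_[p[:,0],-p[:,1],-np.ones(len(p))]
    E=np.array(c['extrinsics']); return E[:3,3], d@E[:3,:3].T
def onz(c,uv,z):
    o,d=rays(c,uv); t=(z-o[2])/d[:,2]; return o+d*t[:,None]
def bydepth(c,uv):
    o,d=rays(c,uv); uv=np.round(np.asarray(uv)).astype(int).reshape(-1,2)
    return o+d*c['depth'][uv[:,1],uv[:,0]][:,None]
E
python3 - <<'E'
from h import *
for n in ['scene','top','wrist']:
    c=shot(n,n+'0'); print(n,c['vertical_fov'],c['cx'],c['cy'],c['k1'],np.round(c['extrinsics'],3).tolist())
print(arm.get_obs())
E
```

```text
pics
scene 49.38840118028367 256.132519964376 191.20045355517288 0.030921041235433166 [[0.714, -0.445, 0.541, 1.263], [0.701, 0.453, -0.551, -0.554], [-0.0, 0.773, 0.635, 0.943], [0.0, 0.0, 0.0, 1.0]]
top 56.105244211053105 252.4518132644244 189.2627028122113 0.014834733983029674 [[-0.029, 0.992, -0.12, 0.359], [-1.0, -0.03, -0.006, 0.177], [-0.009, 0.12, 0.993, 1.333], [0.0, 0.0, 0.0, 1.0]]
wrist 69.99688027453006 254.58933408393 187.57861960513975 0.011681856905591917 [[0.377, 0.899, 0.222, 0.317], [-0.926, 0.366, 0.089, -0.598], [-0.001, -0.239, 0.971, 0.384], [0.0, 0.0, 0.0, 1.0]]
{'clock': 0.15, 'joint_positions': array([ 1.03552862,  0.42655806,  0.07390839,  1.60643598, -0.03407674,
        1.11077087, -0.06710288]), 'dq': array([-0.00070756, -0.00137514, -0.00062279, -0.00174443, -0.00100605,
       -0.00094479,  0.00129312]), 'joint_efforts': array([ 2.99567844e-03, -9.36277771e+01,  3.66830148e+00, -4.54419637e+01,
       -4.88950114e-02,  1.79901085e-02,  1.49981961e-04]), 'tool_pos': array([ 0.25381316, -0.62513945,  0.22196883]), 'orientation': array([[ 3.76204240e-01, -4.31681121e-04,  9.26536660e-01],
       [-9.26536317e-01,  8.03683895e-04,  3.76204475e-01],
       [-9.07042962e-04, -9.99999584e-01, -9.76189470e-05]]), 'wrist_force': array([-0.83452354, -0.30817007,  0.38841053]), 'wrist_torque': array([-0.02831805, -0.00302816, -0.0477695 ]), 'opening': 1.001745113746813}
```

View pics/top0.png

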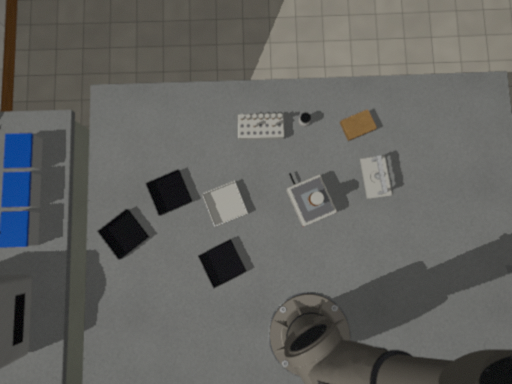

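View pics/scene0.png

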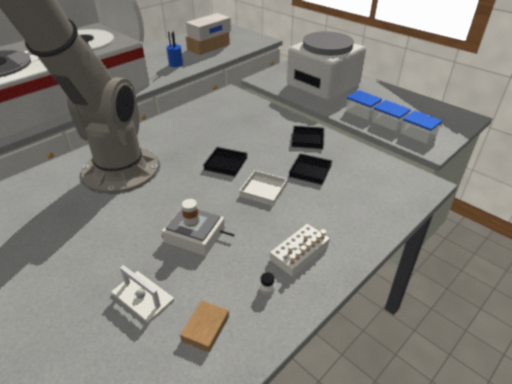

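View pics/wrist0.png

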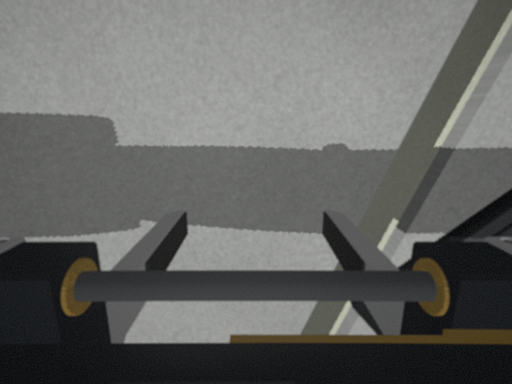

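```bash
python3 - <<'E'
from h import *
im=cv2.imread('pics/top0.png')
cv2.imwrite('pics/crop_top.png',cv2.resize(im[95:245,195:405],None,fx=3.8,fy=3.8,interpolation=cv2.INTER_CUBIC))
im=cv2.imread('pics/scene0.png')
cv2.imwrite('pics/crop_scene.png',cv2.resize(im[150:350,90:345],None,fx=3,fy=3,interpolation=cv2.INTER_CUBIC))
E
```

```text
(no output)
```

View pics/crop_top.png

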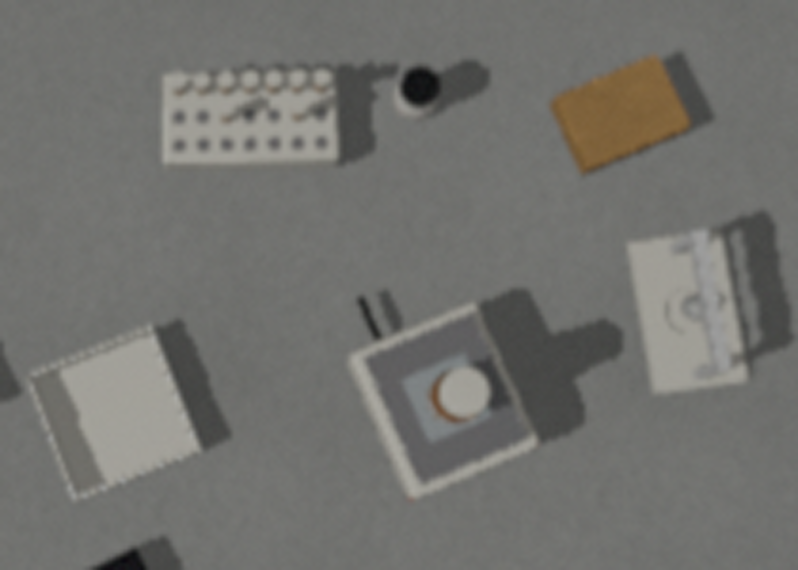

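View pics/crop_scene.png

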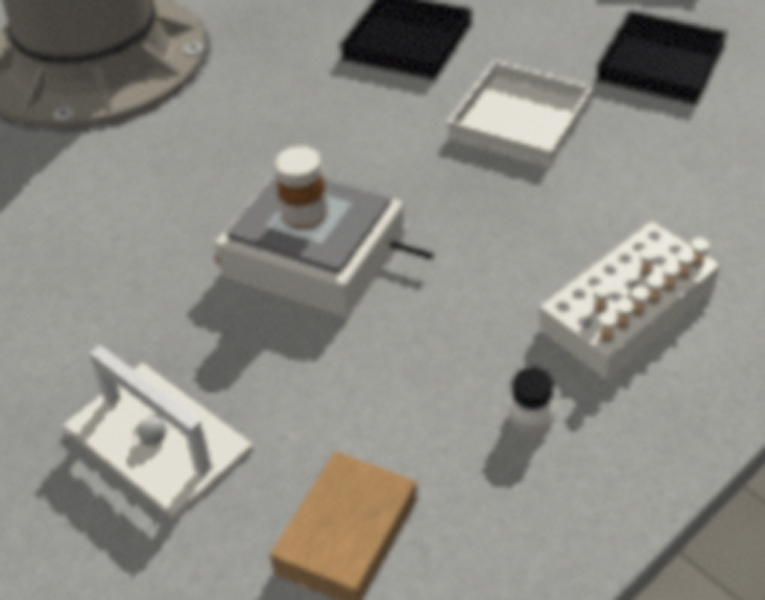

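```bash
cat > meas.py <<'E'
from h import *
np.set_printoptions(precision=4,suppress=True)
def cloud(c):
    H,W=c['depth'].shape; uv=np.stack(np.meshgrid(np.arange(W),np.arange(H)),-1).reshape(-1,2)
    return bydepth(c,uv).reshape(H,W,3)
def rect(P): 
    (cx,cy),(w,h),a=cv2.minAreaRect((P[:,:2]*1000).astype(np.float32)); return np.round([cx,cy,w,h,a],1)
def roi(Pc,u0,u1,v0,v1,z0,z1):
    P=Pc[v0:v1,u0:u1].reshape(-1,3); return P[(P[:,2]>z0)&(P[:,2]<z1)]
if __name__=='__main__':
    c=load('top0'); Pc=cloud(c)
    for n,b in dict(bin=(195,255,170,232,.012,.04),binall=(195,255,170,232,-.02,.01),reader=(280,345,165,230,.045,.075),jar=(280,345,165,230,.11,.15),
        plate=(355,400,145,205,.004,.02),handle=(355,400,145,205,.06,.09),rack=(230,290,105,145,.03,.08),pot=(292,318,108,130,.03,.06),box=(335,380,105,145,.02,.04),bench=(100,140,280,340,-.1,.1)).items():
        P=roi(Pc,*b); print(n,len(P),rect(P) if len(P)>3 else '', P.mean(0), np.median(P[:,2]) if len(P) else '')
E
python3 meas.py; python3 - <<'E'
from meas import *
# pixel-on-plane
c=load('top0'); s=lambda p:np.array(p)/3.8+np.array([195,95])-0.37
print('bin rim',onz(c,s([(30,373),(152,325),(200,452),(77,498)]),.026), onz(c,s([(30,373),(152,325),(200,452),(77,498)]),.026).mean(0))
print('reader',onz(c,s([(362,357),(477,310),(535,440),(413,487)]),.06),onz(c,s([(362,357),(477,310),(535,440),(413,487)]),.06).mean(0))
print('cap',onz(c,s([(465,392)]),.075+.06))
print('handle ends',onz(c,s([(700,233),(722,372)]),.078))
print('plate',onz(c,s([(628,242),(652,393),(747,380)]),.01))
E
```

```text
bin 200 [469.  288.1 130.1 129.7  20.2] [0.4694 0.2923 0.0247] 0.025699937283951813
binall 3466 [483.2 290.6 221.9 228.5  88.3] [0.4823 0.2888 0.0023] 0.0022239494347133792
reader 1319 [470.1 -25.4 149.5 130.   21.3] [ 0.4683 -0.0223  0.0581] 0.05958147885483611
jar 144 [468.3 -29.1  40.1  40.2  25.6] [ 0.4676 -0.0281  0.134 ] 0.13551295298673482
plate 1002 [ 561.6 -280.7  166.3  222.1   88.2] [ 0.5536 -0.2694  0.0094] 0.00935298247155969
handle 186 [ 551.6 -269.8  133.1   14.7    6.3] [ 0.5508 -0.2689  0.0764] 0.07768971490404897
rack 1081 [752.8 147.1 168.5  90.8  89.6] [0.7505 0.1475 0.0404] 0.03676379213061609
pot 95 [773.3 -17.4  35.3  36.9  47.3] [ 0.7724 -0.0164  0.0501] 0.05089133186930672
box 638 [ 748.  -214.2   81.2  111.3   20.4] [ 0.7467 -0.2136  0.0306] 0.030717862839350407
bench 2393 [102.7 673.3 210.  145.5   0.7] [0.102  0.6723 0.0015] 0.0014029999384075342
bin rim [[0.5097 0.3668 0.026 ]
 [0.5527 0.2485 0.026 ]
 [0.429  0.2056 0.026 ]
 [0.3888 0.3236 0.026 ]] [0.4701 0.2861 0.026 ]
reader [[ 0.5114  0.0509  0.06  ]
 [ 0.5525 -0.0587  0.06  ]
 [ 0.4291 -0.1059  0.06  ]
 [ 0.389   0.0089  0.06  ]] [ 0.4705 -0.0262  0.06  ]
cap [[ 0.4688 -0.0305  0.135 ]]
handle ends [[ 0.6156 -0.2654  0.078 ]
 [ 0.4853 -0.2762  0.078 ]]
plate [[ 0.6228 -0.2187  0.01  ]
 [ 0.4739 -0.2322  0.01  ]
 [ 0.4837 -0.3241  0.01  ]]
```

```bash
cat > go.py <<'E'
import sys
from h import *
np.set_printoptions(precision=4,suppress=True)
def rep(target,yawx=None):
    o=arm.get_obs(); R=np.array(o['orientation']); d=np.array(target)-o['tool_pos']
    print('t',o['clock'],'tcp',o['tool_pos'],'open',o['opening'],'F',o['wrist_force'],'xyaw',np.degrees(np.arctan2(R[1,0],R[0,0])),'tilt',np.degrees(np.arccos(-R[2,1])))
    print('q',o['joint_positions'])
    print('tool shift',R.T@d)
    if yawx is not None:
        a=np.radians(yawx); x=np.array([np.cos(a),np.sin(a),0]); y=np.array([0,0,-1.]); Rt=np.c_[x,y,np.cross(x,y)]
        print('turn deg',np.degrees(cv2.Rodrigues(R.T@Rt)[0].ravel()))
if __name__=='__main__':
    a=[float(v) for v in sys.argv[1:]]; rep(a[:3],a[3] if len(a)>3 else None)
E
python3 go.py 0.4685 -0.029 0.215 -69
```

```text
t 0.15 tcp [ 0.2538 -0.6251  0.222 ] open 1.001745113746813 F [-0.8345 -0.3082  0.3884] xyaw -67.90122861494635 tilt 0.052269851078142984
q [ 1.0355  0.4266  0.0739  1.6064 -0.0341  1.1108 -0.0671]
tool shift [-0.4716  0.0074  0.4232]
turn deg [ 0.0061  1.0988 -0.0519]
```

```bash
python3 -m handwheel '[[[1,-0.05,0,0.045,0,0,0],[1,-0.10,0,0.09,0,0,0],[1,-0.15,0,0.135,0,0.5,0],[1,-0.19,0,0.17,0,1,0],[1,-0.22,0,0.20,0,1,0],[1,-0.25,0,0.225,0,1.1,0],[1,-0.28,0.0,0.25,0,1.1,0],[1,-0.31,0.0,0.278,0,1.1,0],[1,-0.34,0.0,0.305,0,1.1,0],[1,-0.37,0.0,0.332,0,1.1,0],[1,-0.40,0.0,0.36,0,1.1,0],[1,-0.42,0.0,0.377,0,1.1,0]]]'; python3 go.py 0.4685 -0.029 0.215 -69
```

```text
clock: 1.35
tool_pos: [0.4459, -0.0914, 0.2226]
orientation: [[0.361, 0.0, 0.933], [-0.933, 0.0, 0.361], [-0.0, -1.0, 0.001]]
wrist_force: [0.7, -0.6, -0.1]
opening: 1.0
t 1.35 tcp [ 0.4459 -0.0914  0.2226] open 0.9996745203058695 F [ 0.7287 -0.5765 -0.0617] xyaw -68.84886761648677 tilt 0.03228576696821083
q [ 0.3653  0.0798 -0.3182  2.0615  0.0292  1.004  -1.1693]
tool shift [-0.0501  0.0077  0.0436]
turn deg [-0.0317  0.1511 -0.0062]
```

```bash
python3 -m handwheel '[[[1,-0.02,0.003,0.018,0,0,0],[1,-0.04,0.005,0.036,0,0,0],[1,-0.050,0.008,0.0435,0,0.15,0],[1,-0.050,0.008,0.0435,0,0.15,0],[1,-0.050,0.008,0.0435,0,0.15,0]]]'; python3 go.py 0.4685 -0.029 0.103 -69; python3 - <<'E'
from h import *
shot('wrist','w1')
E
```

```text
clock: 1.85
tool_pos: [0.4676, -0.0326, 0.2144]
orientation: [[0.356, -0.001, 0.934], [-0.934, -0.0, 0.356], [-0.0, -1.0, -0.001]]
wrist_force: [-0.9, -0.5, -0.5]
opening: 1.001
t 1.85 tcp [ 0.4676 -0.0326  0.2144] open 1.0010128301821333 F [-0.9008 -0.538  -0.4529] xyaw -69.14050158232334 tilt 0.03218727962559707
q [ 0.2809  0.1173 -0.3727  2.0418  0.051   0.9916 -1.3242]
tool shift [-0.0031  0.1114  0.0022]
turn deg [ 0.0315 -0.1405 -0.0068]
```

View pics/w1.png

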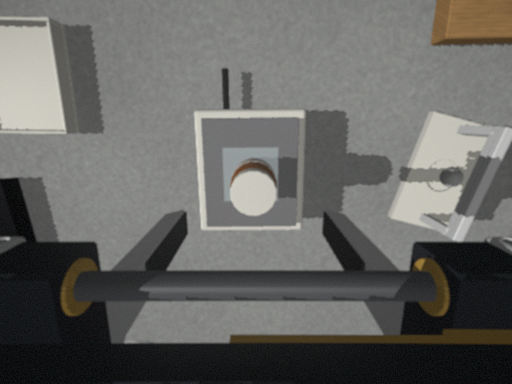

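```bash
python3 - <<'E'
from meas import *
c=load('w1'); Pc=cloud(c)
P=roi(Pc,200,300,150,230,.125,.15); print(rect(P),P.mean(0))
P=roi(Pc,180,320,90,240,.05,.07); print('reader',rect(P))
P=roi(Pc,380,511,90,250,.06,.09); print('handle',rect(P),P.mean(0))
print(onz(c,[[253,190.5]],.135))
E
python3 go.py 0.4685 -0.029 0.103 -69
```

```text
[470.3 -28.8  42.4  42.2  39.9] [ 0.4712 -0.0285  0.1344]
reader [471.9 -24.  145.7 125.8  21.3]
handle [ 553.9 -269.6  134.2   14.5    6.1] [ 0.556  -0.2667  0.0731]
[[ 0.4728 -0.0279  0.135 ]]
t 1.9 tcp [ 0.4676 -0.033   0.2145] open 0.9970505588337881 F [-0.496  -0.153  -0.1099] xyaw -69.18688411957794 tilt 0.021670353046491918
q [ 0.2814  0.1171 -0.3725  2.0418  0.051   0.9916 -1.3243]
tool shift [-0.0034  0.1115  0.0023]
turn deg [ 0.0213 -0.1869  0.0041]
```

```bash
python3 -m handwheel '[[[0.4,-0.0035,0.02,0.003,0,-0.15,0],[0.4,-0.0035,0.05,0.003,0,-0.15,0],[0.4,-0.0035,0.08,0.003,0,-0.15,0],[0.4,-0.0035,0.1,0.003,0,-0.15,0],[0.4,-0.0035,0.111,0.003,0,-0.15,0],[0.4,-0.0035,0.111,0.003,0,-0.15,0],[0.4,-0.0035,0.111,0.003,0,-0.15,0]]]' 20; python3 go.py 0.4693 -0.0288 0.103 -69
```

```text
clock: 2.6
tool_pos: [0.4699, -0.0281, 0.1042]
orientation: [[0.358, 0.001, 0.934], [-0.934, -0.0, 0.358], [0.0, -1.0, 0.001]]
wrist_force: [1.0, 0.3, 0.3]
opening: 0.701
t 2.6 tcp [ 0.4699 -0.0281  0.1042] open 0.7010176672279426 F [0.9892 0.3447 0.2641] xyaw -69.03072225424432 tilt 0.04011577706497648
q [ 0.2427  0.272  -0.3637  2.1443  0.1414  0.7466 -1.4176]
tool shift [ 0.0004  0.0012 -0.0008]
turn deg [-0.0353 -0.0307  0.019 ]
```

```bash
python3 -m handwheel '[[[-1,0,0.001,0,0,0,0],[-1,0,0.001,0,0,0,0],[-1,0,0.001,0,0,0,0],[-1,0,0.001,0,0,0,0],[-1,0,0.001,0,0,0,0],[-1,0,-0.003,0,0,0,0],[-1,0,-0.013,0,0,0,0],[-1,0,-0.03,0,0,0,0],[-1,0,-0.05,0,0,0,0],[-1,0,-0.05,0,0,0,0]]]' 20; python3 go.py 0.4695 0.287 0.155 -69.5;  python3 - <<'E'
from h import *
shot('scene','s1')
E
```

```text
clock: 3.6
tool_pos: [0.4708, -0.0276, 0.1561]
orientation: [[0.358, 0.004, 0.934], [-0.934, -0.0, 0.358], [0.002, -1.0, 0.003]]
wrist_force: [-0.4, 0.8, -2.2]
opening: 0.503
t 3.6 tcp [ 0.4708 -0.0276  0.1561] open 0.5025627781338025 F [-0.4052  0.81   -2.1804] xyaw -68.9992251522247 tilt 0.21756379959117214
q [ 0.2624  0.1942 -0.3771  2.1002  0.0948  0.859  -1.3743]
tool shift [-0.2942  0.0011  0.1115]
turn deg [-0.2     0.5009  0.0856]
```

View pics/s1.png

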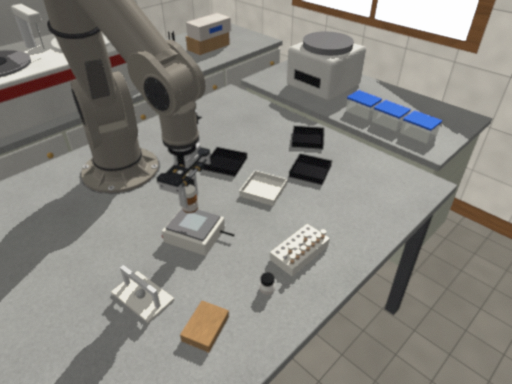

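```bash
python3 -m handwheel '[[[-1,-0.01,0,0.004,0,0,0],[-1,-0.03,0,0.0115,0,0,0],[-1,-0.06,0,0.023,0,0,0],[-1,-0.095,0,0.036,0,0,0],[-1,-0.13,0,0.049,0,0,0],[-1,-0.165,0,0.0625,0,0,0],[-1,-0.2,0,0.076,0,0,0],[-1,-0.235,0,0.089,0,0,0],[-1,-0.262,0,0.099,0,0.3,0],[-1,-0.282,0,0.107,0,0.5,0],[-1,-0.294,0,0.1115,-0.2,0.5,0],[-1,-0.294,0,0.1115,-0.2,0.5,0]]]'; python3 -m handwheel '[[[-1,0,0,0,0,0,0],[-1,0,0,0,0,0,0]]]';  python3 go.py 0.4695 0.287 0.049 -69.5; python3 - <<'E'
from meas import *
c=shot('wrist','w2'); Pc=cloud(c); P=roi(Pc,0,511,0,383,.02,.035); print(rect(P),P.mean(0))
E
```

```text
clock: 4.85
tool_pos: [0.4673, 0.2885, 0.1528]
orientation: [[0.353, -0.005, 0.936], [-0.936, -0.001, 0.353], [-0.001, -1.0, -0.005]]
wrist_force: [-1.1, 0.1, -1.8]
opening: 0.505
clock: 5.05
tool_pos: [0.4683, 0.2854, 0.1533]
orientation: [[0.349, -0.004, 0.937], [-0.937, -0.002, 0.349], [0.001, -1.0, -0.004]]
wrist_force: [0.4, -1.2, -1.4]
opening: 0.505
t 5.05 tcp [0.4683 0.2854 0.1533] open 0.504993872994056 F [ 0.4128 -1.2314 -1.4036] xyaw -69.57651579919776 tilt 0.233041756398669
q [-0.2322  0.3438 -0.5205  1.9299  0.2102  0.9253 -2.0698]
tool shift [-0.0012  0.1042  0.0021]
turn deg [ 0.2307 -0.0766  0.0328]
[472.  263.2 377.6 519.4  23.9] [0.5008 0.308  0.0252]
```

View pics/w2.png

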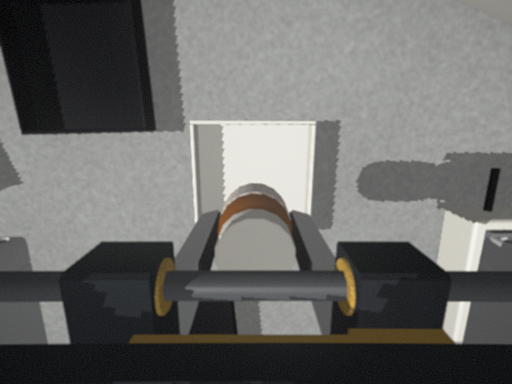

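```bash
python3 -m handwheel '[[[-1,-0.001,0.015,0.002,0.2,0,0],[-1,-0.001,0.04,0.002,0.2,0,0],[-1,-0.001,0.065,0.002,0.2,0,0],[-1,-0.001,0.082,0.002,0.2,0,0],[-1,-0.001,0.092,0.002,0.2,0,0],[-1,-0.001,0.098,0.002,0.2,0,0],[-1,-0.001,0.101,0.002,0.2,0,0],[-1,-0.001,0.101,0.002,0.2,0,0]]]';  python3 go.py 0.4695 0.287 0.047 -69.5
```

```text
clock: 5.9
tool_pos: [0.4696, 0.2882, 0.0528]
orientation: [[0.35, 0.0, 0.937], [-0.937, 0.0, 0.35], [-0.0, -1.0, 0.0]]
wrist_force: [-0.3, -0.5, -3.0]
opening: 0.502
t 5.9 tcp [0.4696 0.2882 0.0528] open 0.5016307567482884 F [-0.2831 -0.4771 -2.9705] xyaw -69.50869601717332 tilt 0.02278505764953766
q [-0.2886  0.4817 -0.4686  1.9974  0.3182  0.7328 -2.1635]
tool shift [ 0.0011  0.0058 -0.0005]
turn deg [-0.0226 -0.0087 -0.003 ]
```

```bash
python3 -m handwheel '[[[-1,0.001,0.002,0,0,0,0],[-1,0.001,0.004,0,0,0,0],[-1,0.001,0.0055,0,0,0,0],[-1,0.001,0.0065,0,0,0,0],[-1,0.001,0.0065,0,0,0,0],[-1,0.001,0.0065,0,0,0,0]]]';  python3 go.py 0.4695 0.287 0.047 -69.5
```

```text
clock: 6.5
tool_pos: [0.4701, 0.2874, 0.047]
orientation: [[0.35, 0.001, 0.937], [-0.937, -0.0, 0.35], [0.0, -1.0, 0.001]]
wrist_force: [-3.1, -4.6, 16.0]
opening: 0.502
t 6.5 tcp [0.4701 0.2874 0.047 ] open 0.502465254975236 F [-3.0904 -4.6302 16.0433] xyaw -69.50349691117452 tilt 0.05882103584149212
q [-0.2913  0.49   -0.4639  2.0007  0.3255  0.7216 -2.1681]
tool shift [ 0.0001 -0.     -0.0007]
turn deg [-0.0549 -0.0035  0.0211]
```

```bash
python3 -m handwheel '[[[-1,0,-0.001,0,0,0,0],[0.1,0,-0.001,0,0,0,0],[0.4,0,-0.001,0,0,0,0],[0.4,0,-0.001,0,0,0,0],[0.4,0,-0.001,0,0,0,0],[0.4,0,-0.015,0,0,0,0],[0.4,0,-0.04,0,0,0,0],[0.4,0,-0.08,0,0,0,0],[0.4,0,-0.12,0,0,0,0],[0.4,0,-0.16,0,0,0,0],[0.4,0,-0.18,0,0,0,0],[0.4,0,-0.18,0,0,0,0]]]';  python3 go.py 0.552 -0.270 0.2 -84.5; python3 - <<'E'
from h import *
shot('scene','s2');shot('wrist','w3')
cv2.imwrite('pics/s2c.png',cv2.resize(cv2.imread('pics/s2.png')[120:350,90:345],None,fx=2.6,fy=2.6))
E
```

```text
clock: 7.7
tool_pos: [0.4708, 0.2882, 0.2302]
orientation: [[0.35, 0.005, 0.937], [-0.937, 0.003, 0.35], [-0.001, -1.0, 0.006]]
wrist_force: [0.1, 1.3, 0.7]
opening: 0.698
t 7.7 tcp [0.4708 0.2882 0.2302] open 0.6981615461867835 F [0.0856 1.2505 0.6652] xyaw -69.49408872184976 tilt 0.3204321215698005
q [-0.2033  0.26   -0.5448  1.8517  0.1543  1.0657 -2.0203]
tool shift [ 0.5514  0.0291 -0.1196]
turn deg [-0.3093 15.0057 -0.0873]
```

View pics/s2c.png

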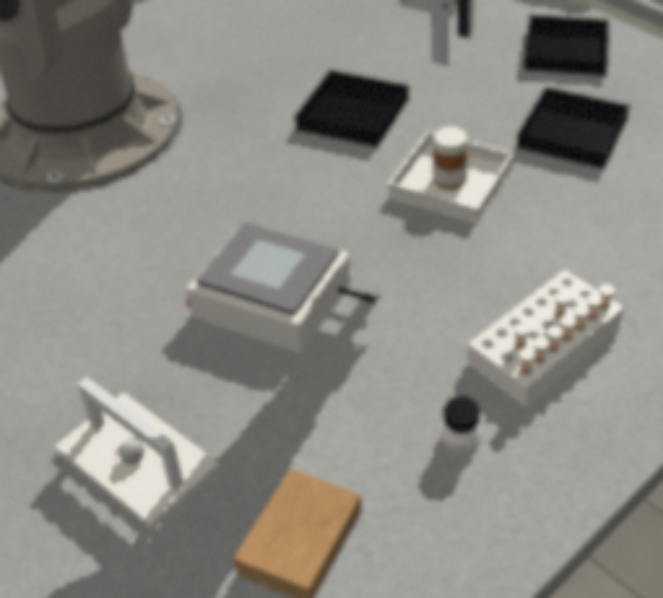

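View pics/w3.png

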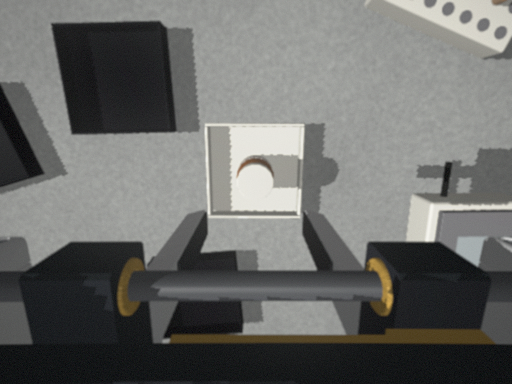

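```bash
python3 -m handwheel '[[[0.4,0.02,0,-0.004,0,0,0],[0.4,0.06,0,-0.013,0,1,0],[0.4,0.105,0,-0.023,0,2,0],[0.4,0.15,0,-0.033,0,4,0],[0.4,0.195,0,-0.042,0,6,0],[0.4,0.24,0,-0.052,0,8,0],[0.4,0.285,0,-0.062,0,10,0],[0.4,0.33,0,-0.072,0,12,0],[0.4,0.375,0,-0.082,0,13,0],[0.4,0.42,0,-0.091,0,14,0],[0.4,0.465,0,-0.101,0,15,0],[0.4,0.505,0,-0.11,0,15,0]]]';  python3 go.py 0.552 -0.270 0.2 -84.5
```

```text
clock: 9.0
tool_pos: [0.5428, -0.2265, 0.2248]
orientation: [[0.095, -0.002, 0.996], [-0.996, 0.0, 0.095], [-0.001, -1.0, -0.002]]
wrist_force: [0.5, -0.5, 0.3]
opening: 0.701
t 9.0 tcp [ 0.5428 -0.2265  0.2248] open 0.7007034654693619 F [ 0.4888 -0.454   0.287 ] xyaw -84.5648520812014 tilt 0.11559463217283937
q [ 0.4444  0.2929 -0.1936  1.7909  0.0636  1.0658 -1.2479]
tool shift [0.0442 0.0248 0.0051]
turn deg [ 0.1095 -0.0648 -0.0369]
```

```bash
python3 -m handwheel '[[[0.4,0.02,0.005,0.002,0,0,0],[0.4,0.037,0.015,0.004,0,0,0],[0.4,0.044,0.024,0.005,0,0,0],[0.4,0.044,0.024,0.005,0,0,0],[0.4,0.044,0.024,0.005,0,0,0]]]';  python3 go.py 0.552 -0.270 0.067 -84.5; python3 - <<'E'
from meas import *
c=shot('wrist','w4'); Pc=cloud(c)
for u in [(0,511,0,240,.065,.09),(0,511,0,230,.006,.02)]:
    P=roi(Pc,*u); print(len(P),rect(P),P.mean(0))
E
```

```text
clock: 9.5
tool_pos: [0.5528, -0.266, 0.2015]
orientation: [[0.097, -0.001, 0.995], [-0.995, 0.001, 0.097], [-0.001, -1.0, -0.001]]
wrist_force: [0.7, 0.2, -0.7]
opening: 0.701
t 9.5 tcp [ 0.5528 -0.266   0.2015] open 0.7010221152325229 F [ 0.6804  0.2409 -0.7126] xyaw -84.4066547981345 tilt 0.07736635726253333
q [ 0.4827  0.3534 -0.1753  1.7598  0.0694  1.0356 -1.1907]
tool shift [ 0.0041  0.1345 -0.0011]
turn deg [ 0.0432  0.0934 -0.0642]
1330 [ 555.5 -270.1  128.2   11.6    6.2] [ 0.5589 -0.2699  0.0777]
7278 [ 565.5 -141.1  251.5  353.9   15.2] [ 0.5623 -0.2519  0.01  ]
```

View pics/w4.png

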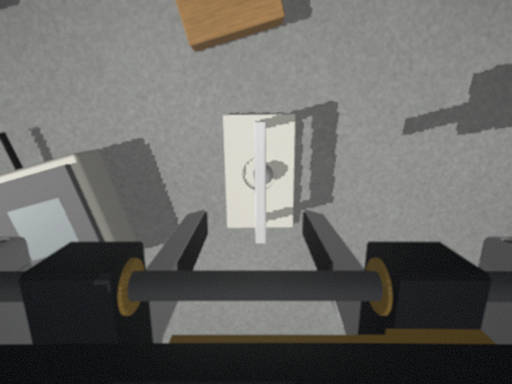

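```bash
python3 -m handwheel '[[[0.3,0.002,0.01,0,0,-0.3,0],[0.2,0.004,0.03,0,0,-0.6,0],[0.1,0.004,0.06,0,0,-0.6,0],[0,0.004,0.09,0,0,-0.6,0],[0,0.004,0.11,0,0,-0.6,0],[0,0.004,0.124,0,0,-0.6,0],[0,0.004,0.132,0,0,-0.6,0],[0,0.004,0.134,0,0,-0.6,0],[0,0.004,0.134,0,0,-0.6,0],[0,0.004,0.134,0,0,-0.6,0]]]';  python3 go.py 0.5525 -0.270 0.067 -83.8; python3 - <<'E'
from h import *
shot('wrist','w5')
E
```

```text
clock: 10.55
tool_pos: [0.5537, -0.2718, 0.0689]
orientation: [[0.106, 0.001, 0.994], [-0.994, -0.001, 0.106], [0.001, -1.0, 0.001]]
wrist_force: [-0.8, 0.6, -1.1]
opening: 0.502
t 10.55 tcp [ 0.5537 -0.2718  0.0689] open 0.5015051551364401 F [-0.7736  0.5785 -1.0673] xyaw -83.89648973965917 tilt 0.08078470106772236
q [ 0.4768  0.5082 -0.1619  1.8546  0.1112  0.7861 -1.2078]
tool shift [-0.0019  0.0019 -0.001 ]
turn deg [-0.0715 -0.0965  0.0376]
```

View pics/w5.png

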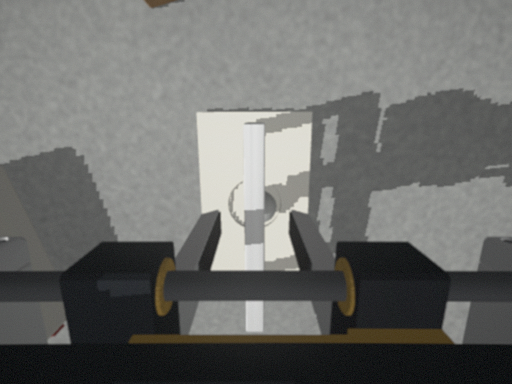

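```bash
python3 -m handwheel '[[[-0.2,0,0.0015,-0.001,0,0,0],[-0.4,0,0.0015,-0.001,0,0,0],[-0.5,0,0.0015,-0.001,0,0,0],[-0.6,0,0.0015,-0.001,0,0,0],[-0.65,0,0.0015,-0.001,0,0,0],[-0.7,0,0.0015,-0.001,0,0,0],[-0.75,0,0.0015,-0.001,0,0,0],[-0.8,0,0.0015,-0.001,0,0,0],[-1,0,0.0015,-0.001,0,0,0],[-1,0,0.0015,-0.001,0,0,0],[-1,0,0.0015,-0.001,0,0,0]]]' 45;  python3 go.py 0.5525 -0.270 0.067 -83.8
```

```text
clock: 11.7
tool_pos: [0.5522, -0.2717, 0.0665]
orientation: [[0.106, 0.0, 0.994], [-0.994, 0.0, 0.106], [0.0, -1.0, 0.0]]
wrist_force: [0.6, -0.8, -0.8]
opening: 0.123
t 11.7 tcp [ 0.5522 -0.2717  0.0665] open 0.12320428395476377 F [ 0.6313 -0.8211 -0.7544] xyaw -83.8981099258515 tilt 0.0020562164747560735
q [ 0.4774  0.5103 -0.1616  1.858   0.1117  0.782  -1.2077]
tool shift [-0.0017 -0.0005  0.0005]
turn deg [-0.0021 -0.0981  0.    ]
```

```bash
python3 -m handwheel '[[[-1,0,-0.001,0,0,0,0],[-1,0,-0.003,0,0,0,0],[-1,0,-0.006,0,0,0,0],[-1,0,-0.010,0,0,0,0],[-1,0,-0.014,0,0,0,0],[-1,0,-0.018,0,0,0,0],[-1,0,-0.022,0,0,0,0],[-1,0,-0.025,0,0,0,0],[-1,0,-0.028,0,0,0,0],[-1,0,-0.030,0,0,0,0],[-1,0,-0.030,0,0,0,0],[-1,0,-0.030,0,0,0,0]]]';  python3 go.py 0.5525 -0.270 0.1665 -83.9;python3 - <<'E'
from h import *
shot('scene','s3');shot('wrist','w6')
cv2.imwrite('pics/s3c.png',cv2.resize(cv2.imread('pics/s3.png')[220:350,90:260],None,fx=4,fy=4))
E
```

```text
clock: 12.9
tool_pos: [0.5521, -0.2717, 0.0964]
orientation: [[0.106, -0.0, 0.994], [-0.994, 0.0, 0.106], [-0.0, -1.0, -0.0]]
wrist_force: [-0.3, 0.1, -3.7]
opening: 0.12
t 12.9 tcp [ 0.5521 -0.2717  0.0964] open 0.11999501366296271 F [-0.2836  0.1192 -3.6781] xyaw -83.89977270633082 tilt 0.006932487657891984
q [ 0.4816  0.4715 -0.1663  1.8411  0.1014  0.8372 -1.1991]
tool shift [-0.0016 -0.0701  0.0005]
turn deg [ 0.0049  0.0002 -0.0049]
```

View pics/s3c.png

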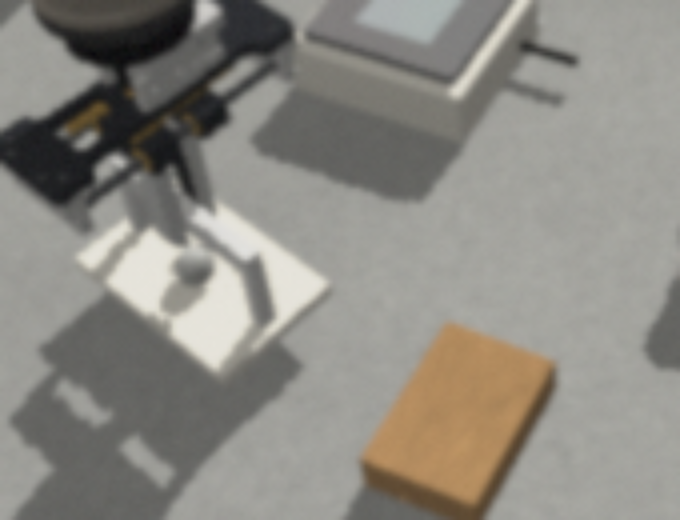

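```bash
python3 -m handwheel '[[[-1,0,-0.002,0,0,0,0],[-1,0,-0.005,0,0,0,0],[-1,0,-0.010,0,0,0,0],[-1,0,-0.017,0,0,0,0],[-1,0,-0.025,0,0,0,0],[-1,0,-0.034,0,0,0,0],[-1,0,-0.043,0,0,0,0],[-1,0,-0.052,0,0,0,0],[-1,0,-0.060,0,0,0,0],[-1,0,-0.066,0,0,0,0],[-1,0,-0.070,0,0,0,0],[-1,0,-0.072,0,0,0,0]]]';  python3 -m handwheel '[[[-1,0,0,0,0,0,0],[-1,0,0,0,0,0,0],[-1,0,0,0,0,0,0]]]'; python3 go.py 0.4705 -0.0255 0.1665 -83.9
```

```text
clock: 14.2
tool_pos: [0.5523, -0.2717, 0.1689]
orientation: [[0.106, 0.0, 0.994], [-0.994, -0.0, 0.106], [0.0, -1.0, 0.0]]
wrist_force: [1.0, -0.3, -3.0]
opening: 0.122
clock: 14.5
tool_pos: [0.552, -0.2716, 0.1681]
orientation: [[0.106, -0.0, 0.994], [-0.994, 0.0, 0.106], [-0.0, -1.0, -0.0]]
wrist_force: [-0.0, -0.4, -3.4]
opening: 0.126
t 14.5 tcp [ 0.552  -0.2716  0.1681] open 0.12640876243786275 F [-0.0125 -0.3696 -3.3971] xyaw -83.89873830219165 tilt 0.03266812525197348
q [ 0.4888  0.389  -0.1734  1.7874  0.079   0.9725 -1.1807]
tool shift [-0.2534  0.0017 -0.0549]
turn deg [ 0.0243  0.0013 -0.0218]
```

```bash
python3 -m handwheel '[[[-1,-0.001,0,-0.0002,0,0,0],[-1,-0.003,0,-0.0006,0,0,0],[-1,-0.006,0,-0.0013,0,0,0],[-1,-0.010,0,-0.0022,0,0,0],[-1,-0.015,0,-0.0032,0,0,0],[-1,-0.021,0,-0.0045,0,0,0],[-1,-0.028,0,-0.0061,0,0,0],[-1,-0.036,0,-0.0078,0,0,0],[-1,-0.044,0,-0.0095,0,0,0],[-1,-0.052,0,-0.0113,0,0,0],[-1,-0.060,0,-0.013,0,0,0],[-1,-0.068,0,-0.0147,0,0,0]]]'; python3 -m handwheel '[[[-1,-0.008,0,-0.0017,0,0,0],[-1,-0.016,0,-0.0035,0,0,0],[-1,-0.024,0,-0.0052,0,0,0],[-1,-0.032,0,-0.0069,0,0,0],[-1,-0.040,0,-0.0087,0,0,0],[-1,-0.048,0,-0.0104,0,0,0],[-1,-0.056,0,-0.0121,0,0,0],[-1,-0.064,0,-0.0139,0,0,0],[-1,-0.072,0,-0.0156,0,0,0],[-1,-0.080,0,-0.0173,0,0,0],[-1,-0.088,0,-0.0191,0,0,0],[-1,-0.096,0,-0.0208,0,0,0]]]'; python3 go.py 0.4705 -0.0255 0.1665 -83.9
```

```text
clock: 15.7
tool_pos: [0.5301, -0.205, 0.1685]
orientation: [[0.106, 0.0, 0.994], [-0.994, 0.0, 0.106], [-0.0, -1.0, 0.0]]
wrist_force: [-0.0, 0.2, -3.3]
opening: 0.124
clock: 16.9
tool_pos: [0.4992, -0.1118, 0.1685]
orientation: [[0.106, 0.0, 0.994], [-0.994, 0.0, 0.106], [-0.0, -1.0, 0.0]]
wrist_force: [0.4, 0.3, -3.7]
opening: 0.123
t 16.9 tcp [ 0.4992 -0.1118  0.1685] open 0.1230368491793514 F [ 0.4215  0.2501 -3.7047] xyaw -83.90039751543588 tilt 0.005946549752004297
q [ 0.3166  0.2338 -0.2541  2.0102  0.074   0.9061 -1.4409]
tool shift [-0.0889  0.002  -0.0194]
turn deg [-0.0059 -0.0004 -0.0001]
```

```bash
python3 -m handwheel '[[[-1,-0.008,0,-0.0017,0,0,0],[-1,-0.016,0,-0.0035,0,0,0],[-1,-0.024,0,-0.0052,0,0,0],[-1,-0.032,0,-0.0069,0,0,0],[-1,-0.040,0.0003,-0.0087,0,0,0],[-1,-0.047,0.0006,-0.0102,0,0,0],[-1,-0.054,0.001,-0.0117,0,0,0],[-1,-0.060,0.0013,-0.0131,0,0,0],[-1,-0.066,0.0016,-0.0144,0,0,0],[-1,-0.071,0.0018,-0.0155,0,0,0],[-1,-0.075,0.002,-0.0164,0,0,0],[-1,-0.079,0.002,-0.0172,0,0,0]]]'; python3 -m handwheel '[[[-1,-0.003,0,-0.0007,0,0,0],[-1,-0.006,0,-0.0014,0,0,0],[-1,-0.008,0,-0.0018,0,0,0],[-1,-0.009,0,-0.002,0,0,0],[-1,-0.0095,0,-0.0022,0,0,0],[-1,-0.0095,0,-0.0022,0,0,0],[-1,-0.0095,0,-0.0022,0,0,0],[-1,-0.0095,0,-0.0022,0,0,0]]]';python3 go.py 0.4705 -0.0255 0.1665 -83.9; python3 - <<'E'
from meas import *
for n,f in (('scene','s4'),('wrist','w7'),('top','t4')): shot(n,f)
cv2.imwrite('pics/s4c.png',cv2.resize(cv2.imread('pics/s4.png')[140:270,130:300],None,fx=4.4,fy=4.4,interpolation=cv2.INTER_CUBIC))
cv2.imwrite('pics/t4c.png',cv2.resize(cv2.imread('pics/t4.png')[95:245,195:405],None,fx=3.8,fy=3.8,interpolation=cv2.INTER_CUBIC))
E
```

```text
clock: 18.1
tool_pos: [0.4739, -0.0354, 0.1665]
orientation: [[0.106, -0.0, 0.994], [-0.994, 0.0, 0.106], [-0.0, -1.0, -0.0]]
wrist_force: [-1.1, -0.6, -3.2]
opening: 0.122
clock: 18.9
tool_pos: [0.4708, -0.0266, 0.1665]
orientation: [[0.106, -0.0, 0.994], [-0.994, 0.0, 0.106], [-0.0, -1.0, -0.0]]
wrist_force: [0.3, -0.7, -3.8]
opening: 0.123
t 18.9 tcp [ 0.4708 -0.0266  0.1665] open 0.12320698902345834 F [ 0.3431 -0.6568 -3.7746] xyaw -83.90888266999151 tilt 0.0019962292300253533
q [ 0.2073  0.1769 -0.3166  2.0907  0.0709  0.8839 -1.6141]
tool shift [-0.0011 -0.     -0.0002]
turn deg [ 0.0002 -0.0089 -0.002 ]
```

View pics/s4c.png

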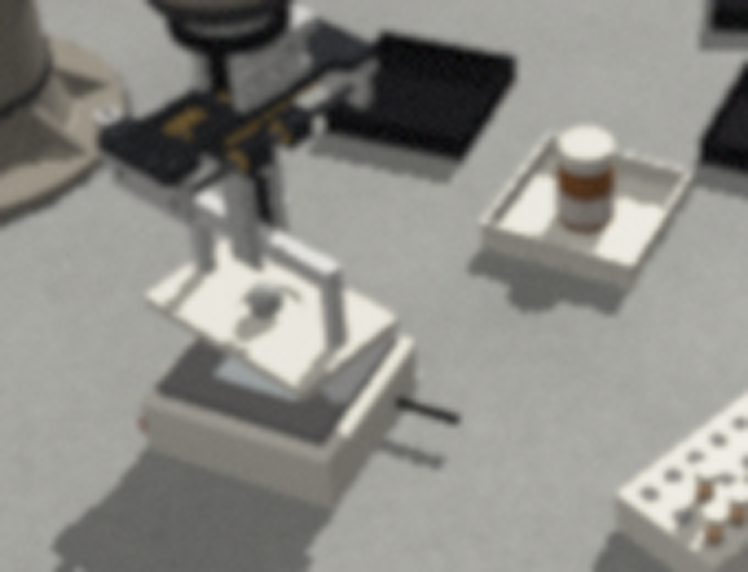

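View pics/w7.png

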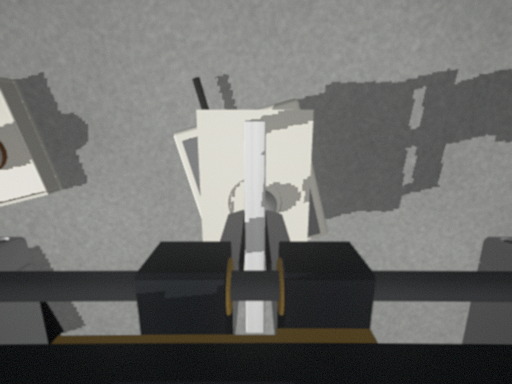

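View pics/t4c.png

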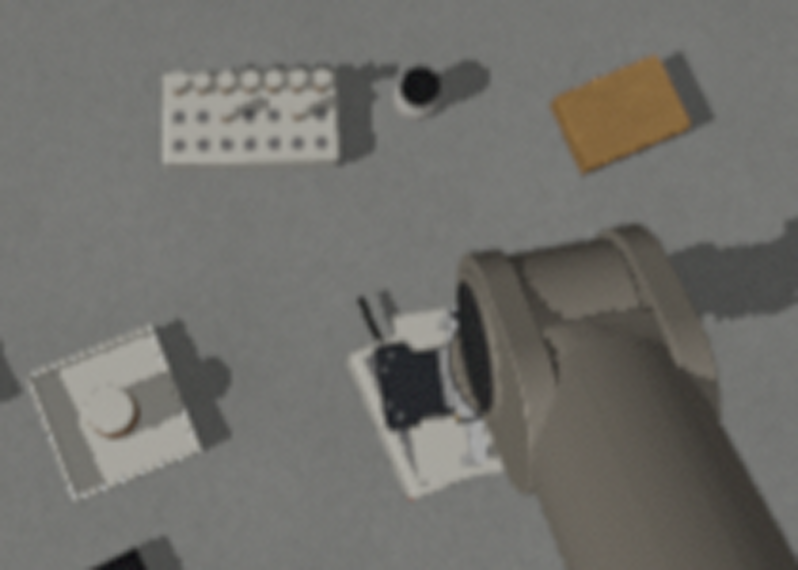

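```bash
python3 - <<'E'
from meas import *
o=arm.get_obs(); R=np.array(o['orientation']);t=o['tool_pos']
for f,b in (('w7',(185,325,100,230)),('s4',(155,230,195,235))):
    c=load(f); Pc=cloud(c); P=roi(Pc,*b,.095,.125)
    A=np.c_[P[:,:2],np.ones(len(P))]; k=np.ones(len(P),bool)
    for _ in range(5):
        s=np.linalg.lstsq(A[k],P[k,2],rcond=None)[0]; k=abs(A@s-P[:,2])<.0025
    Q=(P[k]-t)@R
    print(f,len(P),k.sum(),'slope deg',np.degrees(np.arctan(s[:2])),'z at centre',s@[*t[:2],1],'in tool: x',np.percentile(Q[:,0],[0.5,99.5]),'z',np.percentile(Q[:,2],[.5,99.5]))
    print(' minrect',rect(P[k]))
c=load('s4')
hsv=cv2.cvtColor(c['img'],cv2.COLOR_RGB2HSV); print('ball scene', onz(c,[[130+262/4.4,140+300/4.4]],.12))
E
```

```text
w7 10130 9621 slope deg [0.0398 0.0019] z at centre 0.10966541752960768 in tool: x [-0.0458  0.0435] z [-0.0212  0.0759]
 minrect [497.3 -22.7  98.2  90.2   6.1]
s4 959 674 slope deg [-0.1022 -0.2131] z at centre 0.10935065746609314 in tool: x [-0.0436  0.0473] z [-0.0707  0.08  ]
 minrect [474.2 -27.8 153.9  92.3   7. ]
ball scene [[ 0.4764 -0.0334  0.12  ]]
```

```bash
python3 -m handwheel '[[[-1,-0.0005,-0.0003,-0.0005,0,0,0],[-1,-0.001,-0.0005,-0.001,0,0,0],[-1,-0.001,-0.0005,-0.001,0,0,0],[-1,-0.001,-0.0005,-0.001,0,0,0],[-1,-0.001,-0.0005,-0.001,0,0,0],[-1,-0.001,-0.0005,-0.001,0,0,0],[-1,-0.001,-0.0005,-0.001,0,0,0],[-1,-0.001,-0.0005,-0.001,0,0,0],[-1,-0.001,-0.0005,-0.001,0,0,0],[-1,-0.001,-0.0005,-0.001,0,0,0]]]'; python3 go.py 0.4705 -0.0255 0.1665 -83.9; python3 - <<'E'
from h import *
shot('scene','s5'); print(abs(arm.get_obs()['dq']).max())
cv2.imwrite('pics/s5c.png',cv2.resize(cv2.imread('pics/s5.png')[140:270,130:300],None,fx=4.4,fy=4.4,interpolation=cv2.INTER_CUBIC))
E
```

```text
clock: 20.05
tool_pos: [0.4696, -0.0256, 0.167]
orientation: [[0.106, -0.0, 0.994], [-0.994, 0.0, 0.106], [-0.0, -1.0, -0.0]]
wrist_force: [0.5, -0.9, -3.6]
opening: 0.121
t 20.05 tcp [ 0.4696 -0.0256  0.167 ] open 0.12118717140266896 F [ 0.4635 -0.9363 -3.5646] xyaw -83.89755485504138 tilt 0.002513384184631825
q [ 0.2063  0.1744 -0.3176  2.0925  0.0701  0.8845 -1.6155]
tool shift [-0.      0.0005  0.0009]
turn deg [ 0.002   0.0024 -0.0016]
0.0012558465243246587
```

View pics/s5c.png

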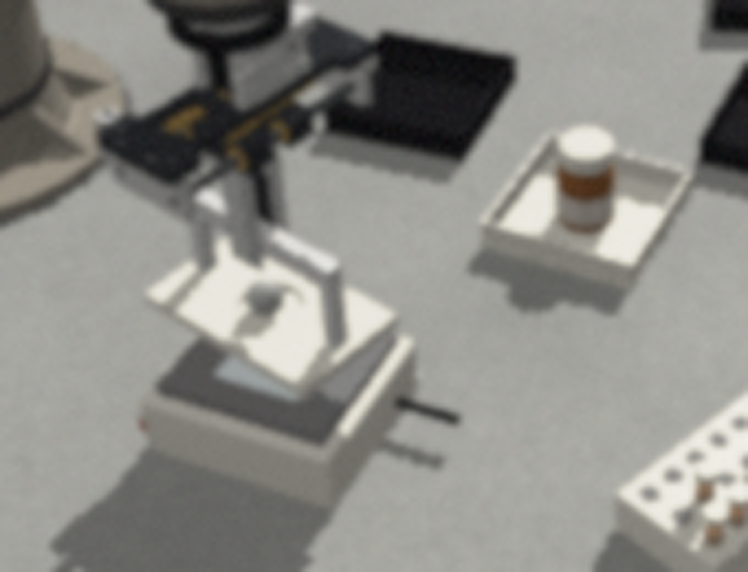

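The picture shows the tray level and hanging over the window. The ball is in the pocket (crop 265,295) and the jar is upright in the light grey bin (585,180).

```bash
python3 -c "
from plant import arm; print(arm.finish_job())"
```

```text
the job is handed in; nothing more can be done
None
```

The jar is upright and released in the light grey bin. The tray is held by its handle over the reader's window with the ball still in its pocket. I handed the job in at about 20 s of the 61 s allowed; no verdict came back.

My last checks:
- **Tray level:** the wrist view's plane fit gave a slope under 0.05°. The scene view gave about 0.2° from noisier data.
- **Tray height:** the underside measured about 99.5 mm above the bench, roughly 40 mm above the window. After that fit I raised the tray another 0.5 mm.
- **Pocket over the window:** centred to about 1–2 mm. The scene and wrist views disagreed by that much, so I can't claim better.
- **Ball:** in the last picture it sits in the pocket. My rough reading of it, from a hand-picked pixel, puts it about 10 mm off the pocket's axis, within the 14 mm it has to roll.
- **Stillness and grip:** the arm was still, the wrist carried only about 3.6 N of tray weight, and the gripper held the bar at about 11.5 mm.
- **Bystanders:** rack, pot and slide box look unmoved by eye between the first and last top views. I did not re-measure their positions.

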